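# Hang the strainer and ratchet it up three clicks

### The job

Hang the wire strainer saddle astride the crossbar of the draining hoist and let go of it. Then take the ratchet lever by its black crank handle and push it down exactly three clicks, counting them by feel (it cannot be turned back), and finish with the gripper still holding the handle there, the lever at rest after the third click. Do not knock the pin bowl, the small vial or the glue bottle about.

Things in the scene. Friction and masses are not known exactly. Their poses are not given: they have to be found in the camera images.
- hoist: Draining hoist fixed to the bench: grey base 150 x 230 x 12 mm with drip tray, two posts 196 mm high at y = +-85 mm, a movable crossbar between them, ratchet lever outside the -y post. Origin: centre of the base's underside. x points from the handle side to the back (away from the robot at yaw 0), y along the bar, z up. Yaw varies.
- hoist_bar: Crossbar: horizontal round steel bar, 14 mm in diameter, along y, clear length 140 mm between the collars. Origin: its centre, 125 mm above the bench at lever home; axes parallel to the hoist's. The lever raises it straight up, 10 mm a click.
- lever: Ratchet lever with a toothed wheel (a sprung pawl behind it). Origin on its axle, which is parallel to the hoist's y, at x = 0, z = 100 mm of the hoist frame. Handle axis 130 mm from the axle. Home: points to -x, 0.70 rad above level; it starts 0 to 0.10 rad below home, in free travel. It is pushed DOWN; the pawl stops it going back.
- lever_axle (a point): Axle of the lever, in the plane of its wheel. The wheel clicks near 0.26, 0.48, 0.70 (third) and 0.92 (fourth) rad below home. Resistance at the handle: 2 to 3 N in free travel, 4 N rising to 6 to 9 N on the slope in the last 0.13 rad before a click, falling suddenly below 3 N at it. About 0.07 rad of free travel follows; let go, the lever stays (the pawl blocks its way back).
- lever_grip (a point): Middle of the black crank handle: a round bar along the hoist's y, 15 mm thick, 60 mm long with end knob, sticking out to -y from the lever's end, this point 34 mm out. In the hoist frame: y = -155, x = -130 cos(e), z = 100 + 130 sin(e) mm, e = lever's angle above level. Pinched from above (fingers closing along hoist x) it turns in the fingers.
- saddle: Strainer saddle, 0.08 to 0.17 kg, loose, standing upright on the bench: two upright steel mesh panels 64 mm long (along y) and 70 mm high, 32 mm apart inside (along x), with lips turned out at the foot (59 mm over them), joined on top by a ridge roof with a black grip fin. 106 mm high. Origin: centre of the underside; x across the panels, y along the ridge, z up.
- saddle_ridge (a point): Inside top of the saddle's ridge, 80 mm above its underside. Hung on the bar it lies about 9 mm above the bar's centre.
- saddle_fin (a point): Grip point in the black fin on the saddle: fin 10 mm thick (along the saddle's x), 40 mm long (along y), from 82 to 106 mm above the underside; this point is 96 mm above the underside.
- pin_bowl: Bystander: glass bowl of insect pins, 107 mm wide, 66 mm high. Origin: centre of the underside.
- vial: Bystander: small glass vial with black cap, 16 mm wide, 51 mm high, standing. Origin: centre of the underside.
- glue_bottle: Bystander: white glue bottle, 38 x 57 x 151 mm, standing. Origin: centre of the underside.
Not all that is in view belongs to the job. What is shaped like the saddle but purple is not meant.

How it is judged:
By the outcome, as a careful person would: the job done as asked, in the order asked, and still so for the second after the job is handed in, while the arm keeps its last pose, push and grip.
It also fails if it takes over 72 s, if anything falls off the work surface, if the arm or the gripper's body presses on something with over 40 N, if the wrist force passes 120 N, or if a joint passes its speed limit or range.

### The arm

A 6-joint arm with a two-finger parallel gripper is mounted at the origin on a cart in front of the work surface, level with it; the furniture and walls round the work are solid. World frame = base frame: x ahead of the robot, y to its left, z up, the work surface at z = 0. Lengths are in m, angles in rad, forces in N, time in s.
With the tool pointing down it reaches from about 0.35 to 0.925 m from the base axis. Payload 6.4 kg.
Tool frame: the origin (TCP) lies midway between the tips of the shut fingers; the grasp point (between the pads) lies 19 mm behind it; z points along the fingers, y is the line along which they close (so a half turn about z gives the same grasp; the last joint's range is limited). The gripper opens to 94 mm and grips with 3 to 60 N. Pads are 16 mm wide; open, the fingers measure 119 mm over their backs; the gripper's body (75 mm by 177 mm) begins 78 mm behind the grasp point.
Start: joints at [0.992, 0.245, 1.558, -0, 1.339, -0.174], TCP at [0.256, 0.597, 0.205] pointing down, gripper open.
Joint ranges: [-3.13, 3.13], [-1.02, 2.26], [0.13, 2.54], [-0.95, 4.09], [0.21, 2.88], [-2.74, 2.74]. Speed limits (rad/s): [2.57, 2.57, 3.14, 3.14, 3.14, 3.14].

### API

Orientations are given as a 3x3 rotation matrix whose columns are the frame's x, y, z axes.
In Python, from bench import env gives the robot as it stands.
- The arm moves only by the shell command python3 -m handwheel 'ROWS' [FORCE]. ROWS is JSON, a list of rows, each an object of numbers: "tx", "ty", "tz": the shift along the tool's x, y, z in units of 40 mm (1.0 is 40 mm); "wx", "wy", "wz": the turn, a rotation vector about the tool's x, y, z in units of 6 degrees (1.0 is 6 degrees); "fingers": the finger opening in mm, from 0 to 94. A call has 1 to 20 rows; each row shifts and turns the commanded pose from where the row before left it, along the tool's axes as they then stand; what a row does not reach is not made up. A row lasts 1/12 s, in which the tool goes at most 41.7 mm and 7.16 degrees, less where a joint would pass 70% of its speed; a pose out of reach is approached as far as the arm can. A call is refused whole if a number of a shift passes 1 or a number of a turn 1, either way. A call with a gripper value outside its range is refused whole. The fingers move at their own pace and stop on an object; FORCE is the grip in N (left out, the last holds). Time passes only in rows, so rows that do not move let the fingers close. It gives the time, the measured TCP pose, the force, the opening and the grip force at its end, in the units of the state.
- env.sense(): the state, without advancing time (a new reading comes with each control period).
- env.camera(name): name is "scene" or "side" or "wrist"; returns a dict with "color" (420x560x3 uint8, red, green, blue), "range_z" (420x560 float32, m along the optical axis (not along the pixel's ray), 0 where there is no reading), "camera_matrix" (3x3 intrinsics, pixels), "distortion" ([k1, k2, p1, p2, k3] as OpenCV has them; the pictures are not rectified), "world_to_cam" (4x4, takes a point from world to camera coordinates). Camera axes: x right, y down, z forward; pixel columns grow to the right and rows downward; lengths in m; the calibration is good to about 2 mm. A picture is of the moment at which its call begins.
- env.finish_job(): hands the job in; it is judged then, once.
The state is a dict: "time": time; "joint_pos": joint angles; "dq": joint speeds; "tau": joint torques, N m; "ee_pos": TCP position; "ee_rot": TCP orientation; "contact_force": force on the tool from outside, world axes, zero at the start; "moment": the same for the moment, N m; "gripper_width": opening from 0.0 (shut) to 1.0 (fully open); "grip_force": force on a finger pad.
Only numpy, scipy, OpenCV 4.12 (cv2) and the standard library are available. Lean on these libraries where they do the work, as an engineer would, in place of code of your own. Each camera call takes 0.05 s, during which the arm holds its last target. There are 200 camera calls.

## Working session

There is one attempt and no reset: what is moved stays moved. The work goes in short steps, Python scripts to look and compute and a shell command to move; the robot and the scene stay as the last step left them, time stands still between calls to the robot, and variables do not carry over. Pictures are saved under pics/ and viewed, at most 10 in all, crops included, and the job is handed in when it is done.

```bash
mkdir -p pics; ls; python3 - <<'E'
from bench import env
import cv2,numpy as np
s=env.sense();print({k:np.round(v,3).tolist() for k,v in s.items()})
for n in("scene","side"):
    c=env.camera(n);np.savez(f"pics/{n}0.npz",**c);cv2.imwrite(f"pics/{n}0.png",c["color"][...,::-1])
    print(n,np.round(np.linalg.inv(c["world_to_cam"]),3).tolist())
E
```

```text
pics
{'time': 0.0, 'joint_pos': [0.992, 0.246, 1.559, -0.0, 1.339, -0.174], 'dq': [0.0, -0.0, -0.002, 0.001, 0.001, 0.001], 'tau': [-0.001, -41.585, -31.459, 0.068, 0.033, -0.0], 'ee_pos': [0.256, 0.597, 0.204], 'ee_rot': [[-0.919, 0.394, -0.001], [0.394, 0.919, -0.002], [0.0, -0.002, -1.0]], 'contact_force': [0.423, -0.49, -0.497], 'moment': [0.012, -0.002, 0.015], 'grip_force': 0.0, 'gripper_width': 0.998}
scene [[0.743, -0.368, 0.559, -0.166], [-0.669, -0.386, 0.635, -0.606], [-0.018, -0.846, -0.534, 0.813], [0.0, 0.0, 0.0, 1.0]]
side [[0.995, -0.034, 0.096, 0.444], [-0.102, -0.394, 0.914, -0.878], [0.007, -0.919, -0.395, 0.582], [0.0, 0.0, 0.0, 1.0]]
```

View pics/scene0.png

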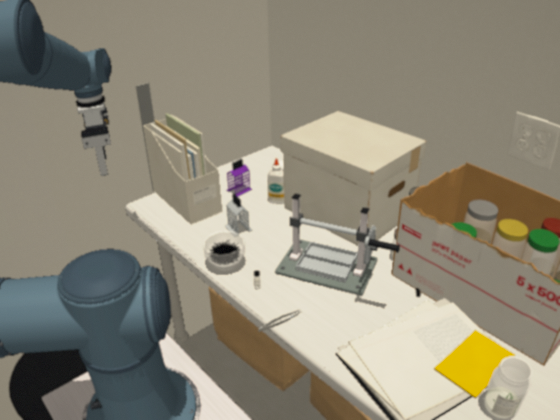

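View pics/side0.png

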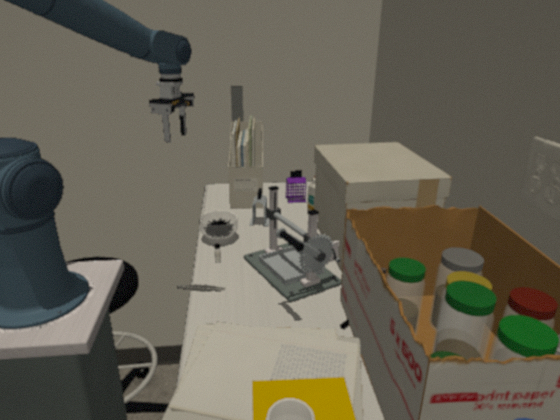

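The scene view shows the grey saddle at (237,213), the purple decoy at (238,178), the bowl at (224,252), the vial at (257,279) and the glue bottle at (276,183). The hoist posts are at (296,220) and (363,240), with the black handle near (383,245). Next I'll build a top-down map from both depth images.

```bash
cat > h.py <<'E'
import cv2,numpy as np
def cloud(c):
    z=c["range_z"];H,W=z.shape
    u,v=np.meshgrid(np.arange(W),np.arange(H))
    p=cv2.undistortPoints(np.stack([u,v],-1).reshape(-1,1,2).astype(float),c["camera_matrix"],c["distortion"]).reshape(H,W,2)
    P=np.dstack([p*z[...,None],z]);T=np.linalg.inv(c["world_to_cam"])
    Q=P@T[:3,:3].T+T[:3,3];Q[z==0]=np.nan
    return Q
def top(cams,x0,x1,y0,y1,r,zmax=.4):  # rows: x downward from x1, cols: y from y1 (left) 
    im=np.zeros((int((x1-x0)/r),int((y1-y0)/r),3),np.uint8)
    for c in cams:
        Q=cloud(c).reshape(-1,3);C=c["color"].reshape(-1,3)
        ok=np.isfinite(Q[:,0])&(Q[:,0]>x0)&(Q[:,0]<x1)&(Q[:,1]>y0)&(Q[:,1]<y1)&(Q[:,2]<zmax)
        Q,C=Q[ok],C[ok];o=np.argsort(Q[:,2]);Q,C=Q[o],C[o]
        i=np.clip(((x1-Q[:,0])/r).astype(int),0,im.shape[0]-1);j=np.clip(((y1-Q[:,1])/r).astype(int),0,im.shape[1]-1)
        hue=cv2.applyColorMap(np.clip(Q[:,2]/.2*255,0,255).astype(np.uint8).reshape(-1,1),cv2.COLORMAP_JET).reshape(-1,3)
        hue[Q[:,2]<.006]=60
        im[i,j]=hue
    return im
E
python3 - <<'E'
from h import *
S=np.load("pics/scene0.npz");D=np.load("pics/side0.npz")
im=top([S,D],.25,.85,-.3,.6,.0015)
im=cv2.resize(im,(800,533),interpolation=cv2.INTER_NEAREST)
a=cv2.resize(S["color"][140:310,190:430,::-1],(800,567),interpolation=cv2.INTER_CUBIC)
cv2.imwrite("pics/top0.png",im);cv2.imwrite("pics/crop0.png",a)
Q=cloud(S)
for n,(u,v) in dict(saddle=(237,205),bowl=(224,252),vial=(257,274),glue=(276,165),p1=(296,198),p2=(364,213),handle=(383,245),bar=(330,227),base1=(279,266),base2=(361,287)).items(): print(n,np.round(Q[v,u],3))
E
```

```text
saddle [0.512 0.347 0.085]
bowl [0.389 0.247 0.043]
vial [0.393 0.12  0.046]
glue [0.691 0.385 0.13 ]
p1 [0.532 0.132 0.194]
p2 [ 0.6   -0.022  0.193]
handle [ 0.543 -0.123  0.186]
bar [0.57  0.053 0.131]
base1 [0.478 0.138 0.012]
base2 [ 0.57  -0.056  0.009]
```

View pics/top0.png

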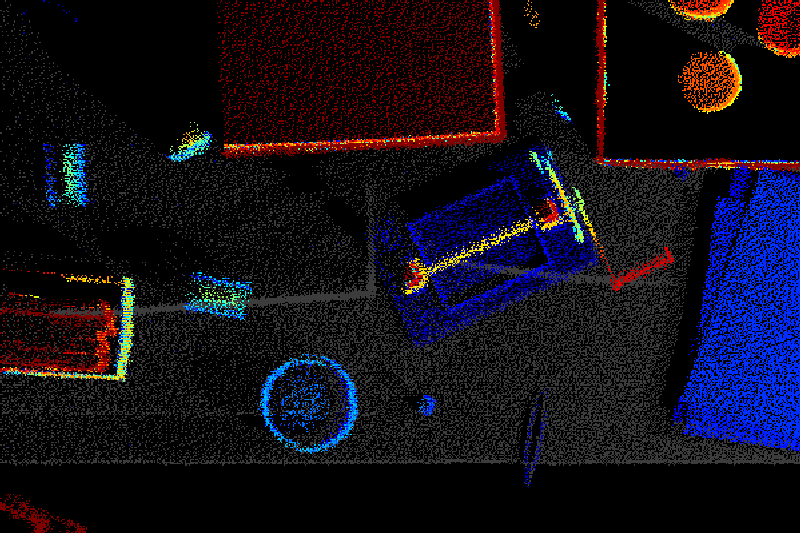

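View pics/crop0.png

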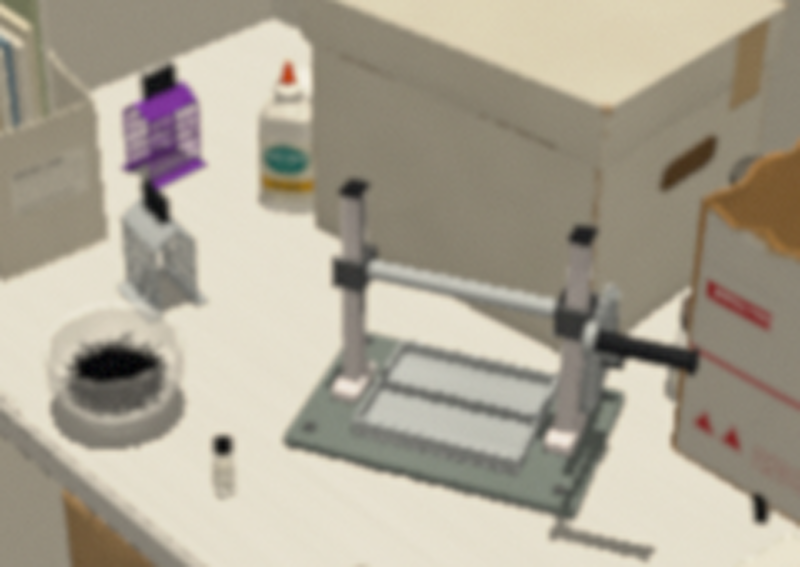

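The map shows the saddle at px (219,296), the bar running between posts at (413,277) and (550,215), and the handle from (617,285) to (670,255). The hoist yaw is about 0.41. Next I'll do precise fits.

```bash
cat >> h.py <<'E'
def pca(P):
    c=np.median(P,0);w,v=np.linalg.eigh(np.cov((P-P.mean(0)).T));d=v[:,-1]*np.sign(v[1,-1] or 1)
    return c,np.arctan2(-d[0],d[1])
E
python3 - <<'E'
from h import *
S=np.load("pics/scene0.npz");D=np.load("pics/side0.npz")
P=[];C=[]
for c in(S,D):
    q=cloud(c).reshape(-1,3);ok=np.isfinite(q[:,0]);P.append(q[ok]);C.append(c["color"].reshape(-1,3)[ok].astype(int))
def box(q,xa,xb,ya,yb,za,zb): return (q[:,0]>xa)&(q[:,0]<xb)&(q[:,1]>ya)&(q[:,1]<yb)&(q[:,2]>za)&(q[:,2]<zb)
for n,q,c in zip("SD",P,C):
    print(n,"table z",np.nanmedian(q[box(q,.36,.46,0,.08,-.02,.02)][:,2]))
    for nm,b in dict(p1=(.5,.57,.1,.17,.185,.21),p2=(.57,.64,-.06,.02,.185,.21),bar=(.53,.62,0,.115,.118,.14),handle=(.5,.6,-.17,-.095,.14,.23)).items():
        k=box(q,*b);
        if k.sum()<8: print(nm,k.sum());continue
        a,y=pca(q[k][:,:2]);print(nm,k.sum(),np.round(a,4),np.round(y,3),np.round(q[k][:,2].min(),3),np.round(q[k][:,2].max(),4), np.round((q[k].min(0)+q[k].max(0))/2,4))
    k=box(q,.46,.58,.30,.41,.004,.14)
    for za,zb in((.004,.02),(.02,.045),(.045,.07),(.07,.08),(.08,.086),(.086,.12)):
        m=k&(q[:,2]>za)&(q[:,2]<zb)
        if m.sum()<8: print(za,m.sum());continue
        r=cv2.minAreaRect(q[m][:,:2].astype(np.float32)*1000);a,y=pca(q[m][:,:2]);print("sad",za,m.sum(),np.round(a,4),round(y,3),np.round(q[m].mean(0),4),np.round(c[m].mean(0)),"rect",np.round(r[0]),np.round(r[1]),round(r[2]))
    k=box(q,.46,.58,.29,.42,.06,.14);m=k&(c.max(1)<70);print("black",m.sum(),np.round(np.c_[q[m]][:40:2],3).tolist())
    m=box(q,.46,.58,.29,.42,.055,.14)&(c.min(1)>70);print("roof",np.round([q[m].min(0),q[m].max(0)],3).tolist())
E
```

```text
S table z -0.0002836176065600382
p1 64 [0.5335 0.1367] -1.428 0.185 0.2002 [0.5376 0.1377 0.1926]
p2 69 [ 0.6057 -0.0174] -1.226 0.185 0.1992 [ 0.6089 -0.0153  0.1923]
bar 290 [0.5737 0.0567] 0.445 0.12 0.1396 [0.5802 0.0577 0.1299]
handle 223 [ 0.5461 -0.1256] 0.433 0.174 0.1918 [ 0.5455 -0.1247  0.1827]
sad 0.004 146 [0.5198 0.357 ] 0.825 [0.5181 0.3568 0.0081] [164. 161. 150.] rect [520. 354.] [116. 106.] 2
sad 0.02 121 [0.5042 0.3517] -0.086 [0.5137 0.3538 0.0326] [138. 136. 127.] rect [517. 355.] [69. 42.] 79
sad 0.045 85 [0.5023 0.3491] 0.383 [0.5097 0.3531 0.0558] [150. 148. 137.] rect [516. 356.] [69. 41.] 78
sad 0.07 103 [0.5054 0.3507] 0.033 [0.5079 0.354  0.0748] [180. 179. 168.] rect [516. 356.] [72. 38.] 79
sad 0.08 43 [0.5116 0.3476] -0.126 [0.5115 0.3512 0.0826] [156. 155. 146.] rect [512. 357.] [65. 13.] 86
sad 0.086 80 [0.5126 0.3512] -0.159 [0.5137 0.3519 0.1003] [71. 67. 66.] rect [515. 354.] [49. 12.] 77
black 42 [[0.521, 0.37, 0.107], [0.52, 0.364, 0.107], [0.518, 0.361, 0.106], [0.513, 0.354, 0.107], [0.511, 0.356, 0.104], [0.512, 0.349, 0.107], [0.511, 0.357, 0
[... 928 characters left out ...]
8. 102.] rect [520. 354.] [66. 37.] 79
sad 0.07 70 [0.5249 0.3452] -0.324 [0.522  0.3489 0.0745] [120. 120. 114.] rect [520. 354.] [66. 33.] 79
0.08 7
sad 0.086 43 [0.5191 0.3397] -0.262 [0.5197 0.3465 0.0975] [48. 47. 43.] rect [521. 353.] [42. 10.] 79
black 34 [[0.524, 0.369, 0.104], [0.524, 0.361, 0.104], [0.52, 0.352, 0.105], [0.527, 0.368, 0.098], [0.519, 0.34, 0.106], [0.516, 0.336, 0.105], [0.523, 0.346, 0.101], [0.516, 0.337, 0.101], [0.522, 0.339, 0.1], [0.516, 0.333, 0.1], [0.522, 0.342, 0.096], [0.519, 0.339, 0.094], [0.527, 0.367, 0.082], [0.519, 0.333, 0.093], [0.516, 0.338, 0.088], [0.522, 0.342, 0.086], [0.519, 0.333, 0.087]]
roof [[0.497, 0.318, 0.056], [0.543, 0.386, 0.104]]
```

```bash
python3 -m handwheel '[{"wz":1},{"wz":1},{"wz":1},{"wz":1},{"wz":1},{"wz":1},{"wz":1},{"wz":1},{"wz":1},{"wz":1},{"wz":1},{"wz":1},{"wz":1},{"tx":-0.8,"ty":0.3},{"tx":-0.8,"ty":0.3},{"tx":-0.8,"ty":0.3},{"tx":-0.8,"ty":0.3},{"tx":-0.8,"ty":0.3},{"tx":-0.8,"ty":0.3},{"tx":-0.8,"ty":0.3}]' 10
cat >> h.py <<'E'
def go(x,y,z,yaw):  # yaw: world angle of tool y (rad); total tool-frame shift with present orientation, units
    from bench import env
    s=env.sense();R=np.array(s["ee_rot"]);p=np.array(s["ee_pos"])
    a=np.arctan2(R[1,1],R[0,1]);d=(yaw-a+np.pi/2)%np.pi-np.pi/2
    print("t",round(s["time"],2),"p",np.round(p,4),"ang",round(a,3),"F",np.round(s["contact_force"],1),"w",round(s["gripper_width"]*94,1),"grip",round(s["grip_force"],1),"tilt",np.round(R[:2,2],4))
    print("units now-frame",np.round(R.T@(np.array([x,y,z])-p)/.04,2),"wz",round(-np.degrees(d)/6,2))
    c,sn=np.cos(a+d),np.sin(a+d);Rt=np.array([[sn*-1,c,0],[c,sn,0],[0,0,-1]]);print("units after turn",np.round(Rt.T@(np.array([x,y,z])-p)/.04,2), "q",np.round(s["joint_pos"],2))
E
python3 -c "from h import go;go(.5185,.3545,.22,-.192)"
```

```text
t 0.1 p [0.2557 0.597  0.2045] ang 1.166 F [-0.2 -0.6 -0.8] w 94.0 grip 0.0 tilt [-0.0009 -0.0014]
units now-frame [-8.43 -2.99 -0.38] wz 12.97
units after turn [-4.7   7.61 -0.39] q [ 0.99  0.25  1.56 -0.    1.34 -0.17]validation failed for argument at $[0]...
```

```bash
python3 -m handwheel '[{"tx":0.0,"ty":0.0,"tz":0.0,"wx":0.0,"wy":0.0,"wz":1.0,"fingers":94.0}]' 10; echo; python3 -m handwheel '[{"wz":1.0,"fingers":94.0}]' 10; echo;  python3 -m handwheel '[{"wz":1.0}]'
```

```text
time: 0.18
ee_pos: [0.2557, 0.5971, 0.2047]
ee_rot: [[-0.872, 0.489, -0.001], [0.489, 0.872, -0.001], [0.0, -0.001, -1.0]]
contact_force: [0.5, -0.0, -0.5]
gripper_width: 0.999
grip_force: 0.0

validation failed for argument at $[0]...
validation failed for argument at $[0]...
```

```bash
python3 -m handwheel '[{"tx":0,"ty":0,"tz":0,"wx":0,"wy":0,"wz":1,"fingers":94},{"tx":0,"ty":0,"tz":0,"wx":0,"wy":0,"wz":1,"fingers":94},{"tx":0,"ty":0,"tz":0,"wx":0,"wy":0,"wz":1,"fingers":94},{"tx":0,"ty":0,"tz":0,"wx":0,"wy":0,"wz":1,"fingers":94},{"tx":0,"ty":0,"tz":0,"wx":0,"wy":0,"wz":1,"fingers":94},{"tx":0,"ty":0,"tz":0,"wx":0,"wy":0,"wz":1,"fingers":94},{"tx":0,"ty":0,"tz":0,"wx":0,"wy":0,"wz":1,"fingers":94},{"tx":0,"ty":0,"tz":0,"wx":0,"wy":0,"wz":1,"fingers":94},{"tx":0,"ty":0,"tz":0,"wx":0,"wy":0,"wz":1,"fingers":94},{"tx":0,"ty":0,"tz":0,"wx":0,"wy":0,"wz":1,"fingers":94},{"tx":0,"ty":0,"tz":0,"wx":0,"wy":0,"wz":1,"fingers":94},{"tx":0,"ty":0,"tz":0,"wx":0,"wy":0,"wz":1,"fingers":94},{"tx":-0.8,"ty":0.3,"tz":0,"wx":0,"wy":0,"wz":0,"fingers":94},{"tx":-0.8,"ty":0.3,"tz":0,"wx":0,"wy":0,"wz":0,"fingers":94},{"tx":-0.8,"ty":0.3,"tz":0,"wx":0,"wy":0,"wz":0,"fingers":94},{"tx":-0.8,"ty":0.3,"tz":0,"wx":0,"wy":0,"wz":0,"fingers":94},{"tx":-0.8,"ty":0.3,"tz":0,"wx":0,"wy":0,"wz":0,"fingers":94},{"tx":-0.8,"ty":0.3,"tz":0,"wx":0,"wy":0,"wz":0,"fingers":94},{"tx":0,"ty":0,"tz":0,"wx":0,"wy":0,"wz":0,"fingers":94}]' 10;python3 -c "from h import go;go(.5185,.3545,.18,-.192)"
```

```text
time: 1.77
ee_pos: [0.2893, 0.3911, 0.2044]
ee_rot: [[0.198, 0.98, -0.001], [0.98, -0.198, -0.002], [-0.003, -0.0, -1.0]]
contact_force: [0.1, -0.0, -0.1]
gripper_width: 1.0
grip_force: 0.0
t 1.77 p [0.2893 0.3911 0.2044] ang -0.199 F [ 0.1 -0.  -0.1] w 94.0 grip 0.0 tilt [-0.001  -0.0025]
units now-frame [0.24 5.8  0.61] wz -0.07
units after turn [0.19 5.8  0.61] q [ 0.7  -0.15  1.97 -0.    1.32  0.9 ]
```

```bash
python3 -m handwheel '[{"tx":0.1,"ty":0.8,"tz":0,"wx":0,"wy":0,"wz":0,"fingers":94},{"tx":0.1,"ty":0.8,"tz":0,"wx":0,"wy":0,"wz":0,"fingers":94},{"tx":0,"ty":0.8,"tz":0,"wx":0,"wy":0,"wz":0,"fingers":94},{"tx":0,"ty":0.8,"tz":0,"wx":0,"wy":0,"wz":0,"fingers":94},{"tx":0,"ty":0.8,"tz":0,"wx":0,"wy":0,"wz":0,"fingers":94},{"tx":0,"ty":0.8,"tz":0.2,"wx":0,"wy":0,"wz":0,"fingers":94},{"tx":0,"ty":0.6,"tz":0.2,"wx":0,"wy":0,"wz":0,"fingers":94},{"tx":0,"ty":0.4,"tz":0.2,"wx":0,"wy":0,"wz":0,"fingers":94},{"tx":0,"ty":0,"tz":0,"wx":0,"wy":0,"wz":0,"fingers":94},{"tx":0,"ty":0,"tz":0,"wx":0,"wy":0,"wz":0,"fingers":94}]' 10;python3 - <<'E'
from h import *
from bench import env
c=env.camera("wrist");cv2.imwrite("pics/w1.png",c["color"][...,::-1])
q=cloud(c).reshape(-1,3);k=(q[:,2]>.09)&(q[:,2]<.115)&(abs(q[:,0]-.52)<.06)&(abs(q[:,1]-.354)<.06)
P=q[k];print(k.sum(),np.round((P.min(0)+P.max(0))/2,4),np.round(P.max(0),3),cv2.minAreaRect(P[:,:2].astype(np.float32)*1000))
go(.5185,.3545,.077,-.192)
E
```

```text
time: 2.6
ee_pos: [0.5182, 0.3579, 0.1803]
ee_rot: [[0.195, 0.981, -0.002], [0.981, -0.195, -0.001], [-0.001, -0.002, -1.0]]
contact_force: [-0.7, 0.1, -0.2]
gripper_width: 0.999
grip_force: 0.0
721 [0.5193 0.3572 0.0998] [0.527 0.377 0.11 ] ((519.2814331054688, 357.1385192871094), (39.75400161743164, 9.943410873413086), 79.0198974609375)
t 2.65 p [0.5178 0.3583 0.1811] ang -0.195 F [-0.3 -0.1 -0. ] w 94.0 grip 0.0 tilt [-0.0012 -0.0002]
units now-frame [-0.09  0.04  2.6 ] wz -0.03
units after turn [-0.09  0.03  2.6 ] q [0.43 0.22 1.63 0.   1.29 0.62]
```

View pics/w1.png

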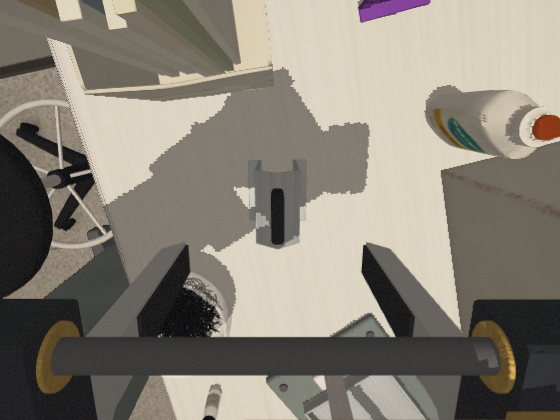

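The wrist view shows the fin at (277,215), centred between the fingers. Its measured size is 39.8 x 9.9 mm at (.519,.357), which matches the spec, so I'll descend and grip.

```bash
python3 -m handwheel '[{"tx":0,"ty":0,"tz":0.5,"wx":0,"wy":0,"wz":0,"fingers":94},{"tx":0,"ty":0,"tz":0.6,"wx":0,"wy":0,"wz":0,"fingers":94},{"tx":0,"ty":0,"tz":0.6,"wx":0,"wy":0,"wz":0,"fingers":94},{"tx":0,"ty":0.03,"tz":0.5,"wx":0,"wy":0,"wz":0,"fingers":94},{"tx":0,"ty":0,"tz":0.4,"wx":0,"wy":0,"wz":0,"fingers":94},{"tx":0,"ty":0,"tz":0,"wx":0,"wy":0,"wz":0,"fingers":50},{"tx":0,"ty":0,"tz":0,"wx":0,"wy":0,"wz":0,"fingers":5},{"tx":0,"ty":0,"tz":0,"wx":0,"wy":0,"wz":0,"fingers":5},{"tx":0,"ty":0,"tz":0,"wx":0,"wy":0,"wz":0,"fingers":5},{"tx":0,"ty":0,"tz":0,"wx":0,"wy":0,"wz":0,"fingers":5},{"tx":0,"ty":0,"tz":0,"wx":0,"wy":0,"wz":0,"fingers":5},{"tx":0,"ty":0,"tz":0,"wx":0,"wy":0,"wz":0,"fingers":5},{"tx":0,"ty":0,"tz":0,"wx":0,"wy":0,"wz":0,"fingers":5},{"tx":0,"ty":0,"tz":0,"wx":0,"wy":0,"wz":0,"fingers":5}]' 20;python3 -c "from h import go;go(.5185,.3545,.32,.438)"
```

```text
time: 3.82
ee_pos: [0.5198, 0.3577, 0.0776]
ee_rot: [[0.194, 0.981, 0.0], [0.981, -0.194, 0.0], [0.0, 0.0, -1.0]]
contact_force: [-0.3, -0.1, -0.3]
gripper_width: 0.397
grip_force: 0.0
t 3.82 p [0.5198 0.3577 0.0776] ang -0.195 F [-0.3 -0.1 -0.3] w 37.3 grip 0.0 tilt [0.0002 0.    ]
units now-frame [-0.08 -0.01 -6.06] wz -6.05
units after turn [-0.06 -0.06 -6.06] q [ 0.42  0.34  1.69 -0.    1.11  0.62]
```

```bash
python3 -m handwheel '[{"tx":0,"ty":0,"tz":0,"wx":0,"wy":0,"wz":0,"fingers":3},{"tx":0,"ty":0,"tz":0,"wx":0,"wy":0,"wz":0,"fingers":3},{"tx":0,"ty":0,"tz":0,"wx":0,"wy":0,"wz":0,"fingers":3},{"tx":0,"ty":0,"tz":0,"wx":0,"wy":0,"wz":0,"fingers":3},{"tx":0,"ty":0,"tz":0,"wx":0,"wy":0,"wz":0,"fingers":3},{"tx":0,"ty":0,"tz":0,"wx":0,"wy":0,"wz":0,"fingers":3},{"tx":0,"ty":0,"tz":0,"wx":0,"wy":0,"wz":0,"fingers":3},{"tx":0,"ty":0,"tz":0,"wx":0,"wy":0,"wz":0,"fingers":3},{"tx":0,"ty":0,"tz":0,"wx":0,"wy":0,"wz":0,"fingers":3}]' 20
```

```text
time: 4.57
ee_pos: [0.52, 0.3581, 0.0793]
ee_rot: [[0.194, 0.981, 0.0], [0.981, -0.194, 0.0], [0.0, 0.0, -1.0]]
contact_force: [-3.2, -2.2, 9.2]
gripper_width: 0.112
grip_force: 15.8
```

```bash
python3 -m handwheel '[{"tx":0,"ty":0,"tz":-0.3,"wx":0,"wy":0,"wz":0,"fingers":3},{"tx":0,"ty":0,"tz":-0.6,"wx":0,"wy":0,"wz":0,"fingers":3},{"tx":0,"ty":0,"tz":-0.7,"wx":0,"wy":0,"wz":0,"fingers":3},{"tx":0,"ty":0,"tz":-0.7,"wx":0,"wy":0,"wz":-0.75,"fingers":3},{"tx":0,"ty":0,"tz":-0.7,"wx":0,"wy":0,"wz":-0.75,"fingers":3},{"tx":0,"ty":0,"tz":-0.7,"wx":0,"wy":0,"wz":-0.75,"fingers":3},{"tx":0,"ty":0,"tz":-0.6,"wx":0,"wy":0,"wz":-0.75,"fingers":3},{"tx":0,"ty":0,"tz":-0.6,"wx":0,"wy":0,"wz":-0.75,"fingers":3},{"tx":0,"ty":0,"tz":-0.4,"wx":0,"wy":0,"wz":-0.75,"fingers":3},{"tx":0,"ty":0,"tz":-0.2,"wx":0,"wy":0,"wz":-0.75,"fingers":3},{"tx":0,"ty":0,"tz":0,"wx":0,"wy":0,"wz":-0.75,"fingers":3},{"tx":0,"ty":0,"tz":0,"wx":0,"wy":0,"wz":0,"fingers":3},{"tx":0,"ty":0,"tz":0,"wx":0,"wy":0,"wz":0,"fingers":3}]' 20;python3 -c "from h import go;go(.573,.063,.30,.438)"
```

```text
time: 5.65
ee_pos: [0.5195, 0.3576, 0.2973]
ee_rot: [[-0.418, 0.909, -0.0], [0.909, 0.418, -0.0], [-0.0, -0.0, -1.0]]
contact_force: [0.1, 0.9, -0.9]
gripper_width: 0.104
grip_force: 26.8
t 5.65 p [0.5195 0.3576 0.2973] ang 0.431 F [ 0.1  0.9 -0.9] w 9.8 grip 26.8 tilt [-0.0003 -0.0002]
units now-frame [-7.25 -1.86 -0.07] wz -0.07
units after turn [-7.24 -1.91 -0.07] q [ 0.42  0.14  1.51 -0.    1.49 -0.01]
```

```bash
python3 -m handwheel '[{"tx":-0.4,"ty":-0.1,"tz":-0.2,"wx":0,"wy":0,"wz":0,"fingers":3},{"tx":-0.7,"ty":-0.2,"tz":-0.2,"wx":0,"wy":0,"wz":0,"fingers":3},{"tx":-0.7,"ty":-0.2,"tz":0,"wx":0,"wy":0,"wz":0,"fingers":3},{"tx":-0.7,"ty":-0.2,"tz":0,"wx":0,"wy":0,"wz":0,"fingers":3},{"tx":-0.7,"ty":-0.2,"tz":0,"wx":0,"wy":0,"wz":0,"fingers":3},{"tx":-0.7,"ty":-0.2,"tz":0,"wx":0,"wy":0,"wz":0,"fingers":3},{"tx":-0.7,"ty":-0.2,"tz":0,"wx":0,"wy":0,"wz":-0.05,"fingers":3},{"tx":-0.7,"ty":-0.2,"tz":0,"wx":0,"wy":0,"wz":0,"fingers":3},{"tx":-0.7,"ty":-0.2,"tz":0,"wx":0,"wy":0,"wz":0,"fingers":3},{"tx":-0.7,"ty":-0.1,"tz":0,"wx":0,"wy":0,"wz":0,"fingers":3},{"tx":-0.4,"ty":-0.1,"tz":0,"wx":0,"wy":0,"wz":0,"fingers":3},{"tx":-0.1,"ty":0,"tz":0,"wx":0,"wy":0,"wz":0,"fingers":3},{"tx":0,"ty":0,"tz":0,"wx":0,"wy":0,"wz":0,"fingers":3},{"tx":0,"ty":0,"tz":0,"wx":0,"wy":0,"wz":0,"fingers":3}]' 20;python3 - <<'E'
from h import *
from bench import env
go(.573,.063,.24,.438)
c=env.camera("side");w=env.camera("wrist");np.savez("pics/w2.npz",**w)
n=np.array([np.cos(.438),np.sin(.438)]);l=np.array([-n[1],n[0]])
for nm,k in(("side",c),("wrist",w)):
    q=cloud(k).reshape(-1,3);q=q[np.isfinite(q[:,0])];a=np.c_[q[:,:2]@n,q[:,:2]@l,q[:,2]]
    for t,za,zb in(("bar",.118,.14),("post",.17,.205),("saddle",.222,.29)):
        m=(a[:,2]>za)&(a[:,2]<zb)&(abs(a[:,0]-.547)<.04)&(abs(a[:,1]+.19)<.11)
        if t=="bar": m&=abs(a[:,0]-.547)<.012
        if t=="saddle": m&=abs(a[:,1]+.19)<.05
        if m.sum()>10: print(nm,t,m.sum(),np.round(np.percentile(a[m],[1,50,99],axis=0),4).tolist())
v=np.vstack([c["color"][140:320,180:420],w["color"][240:420,180:420]])
cv2.imwrite("pics/v2.png",cv2.resize(np.hstack([c["color"][120:320,170:430],w["color"][100:300,150:410]]),(800,308))[...,::-1])
E
```

```text
time: 6.82
ee_pos: [0.5718, 0.0652, 0.3131]
ee_rot: [[-0.424, 0.906, -0.001], [0.906, 0.424, 0.001], [0.001, -0.001, -1.0]]
contact_force: [0.4, 0.4, -1.4]
gripper_width: 0.102
grip_force: 26.6
t 6.82 p [0.5718 0.0652 0.3131] ang 0.438 F [ 0.4  0.4 -1.4] w 9.6 grip 26.6 tilt [-0.0008  0.0005]
units now-frame [-0.06  0.    1.83] wz -0.0
units after turn [-0.06  0.    1.83] q [-0.08  0.    1.63  0.    1.51 -0.52]
side bar 414 [[0.5351, -0.2979, 0.1189], [0.5442, -0.2001, 0.13], [0.558, -0.0934, 0.1395]]
side post 232 [[0.5381, -0.2834, 0.1704], [0.5461, -0.27, 0.1851], [0.5594, -0.0961, 0.1955]]
side saddle 571 [[0.5168, -0.2188, 0.2329], [0.53, -0.1909, 0.2559], [0.5727, -0.1533, 0.2889]]
wrist bar 1186 [[0.5358, -0.1983, 0.1278], [0.5484, -0.1544, 0.1331], [0.5559, -0.1102, 0.1397]]
wrist post 625 [[0.5381, -0.1112, 0.1949], [0.5486, -0.1026, 0.1973], [0.56, -0.0942, 0.199]]
wrist saddle 1360 [[0.5165, -0.2135, 0.2364], [0.5615, -0.1643, 0.2383], [0.5751, -0.152, 0.2866]]
```

View pics/v2.png

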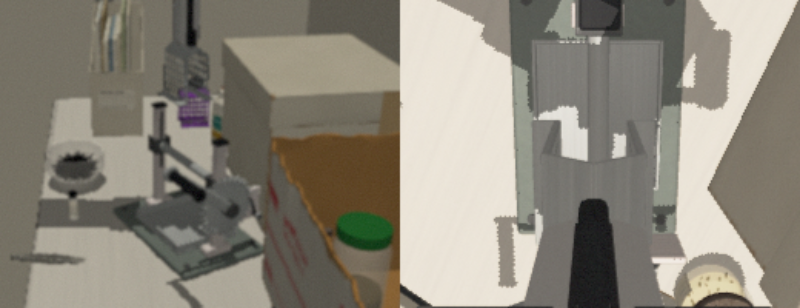

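The wrist view shows the bar (597,100) lined up with the saddle's opening. The bar measures 2.5 mm further along tool y, so I'll correct that while descending.

```bash
python3 -m handwheel '[{"tx":0,"ty":0.07,"tz":0.3,"wx":0,"wy":0,"wz":0,"fingers":3},{"tx":0,"ty":0,"tz":0.4,"wx":0,"wy":0,"wz":0,"fingers":3},{"tx":0,"ty":0,"tz":0.4,"wx":0,"wy":0,"wz":0,"fingers":3},{"tx":0,"ty":0,"tz":0.4,"wx":0,"wy":0,"wz":0,"fingers":3},{"tx":0,"ty":0,"tz":0.4,"wx":0,"wy":0,"wz":0,"fingers":3},{"tx":0,"ty":0,"tz":0.3,"wx":0,"wy":0,"wz":0,"fingers":3},{"tx":0,"ty":0,"tz":0.2,"wx":0,"wy":0,"wz":0,"fingers":3},{"tx":0,"ty":0,"tz":0,"wx":0,"wy":0,"wz":0,"fingers":3}]' 20
python3 -m handwheel '[{"tx":0,"ty":0,"tz":0.3,"wx":0,"wy":0,"wz":0,"fingers":3},{"tx":0,"ty":0,"tz":0.3,"wx":0,"wy":0,"wz":0,"fingers":3},{"tx":0,"ty":0,"tz":0.3,"wx":0,"wy":0,"wz":0,"fingers":3},{"tx":0,"ty":0,"tz":0.3,"wx":0,"wy":0,"wz":0,"fingers":3},{"tx":0,"ty":0,"tz":0.2,"wx":0,"wy":0,"wz":0,"fingers":3},{"tx":0,"ty":0,"tz":0.2,"wx":0,"wy":0,"wz":0,"fingers":3},{"tx":0,"ty":0,"tz":0,"wx":0,"wy":0,"wz":0,"fingers":3},{"tx":0,"ty":0,"tz":0,"wx":0,"wy":0,"wz":0,"fingers":3}]' 20
```

```text
time: 7.58
ee_pos: [0.5733, 0.0663, 0.2149]
ee_rot: [[-0.425, 0.905, -0.004], [0.905, 0.425, 0.0], [0.002, -0.003, -1.0]]
contact_force: [-0.4, -0.4, -1.1]
gripper_width: 0.103
grip_force: 26.5
time: 8.25
ee_pos: [0.5744, 0.0657, 0.153]
ee_rot: [[-0.424, 0.906, -0.001], [0.906, 0.424, 0.0], [0.0, -0.001, -1.0]]
contact_force: [-0.2, -0.5, -0.6]
gripper_width: 0.106
grip_force: 26.5
```

```bash
python3 -m handwheel '[{"tx":0,"ty":0,"tz":0.15,"wx":0,"wy":0,"wz":0,"fingers":3},{"tx":0,"ty":0,"tz":0.15,"wx":0,"wy":0,"wz":0,"fingers":3},{"tx":0,"ty":0,"tz":0.1,"wx":0,"wy":0,"wz":0,"fingers":3},{"tx":0,"ty":0,"tz":0.05,"wx":0,"wy":0,"wz":0,"fingers":3},{"tx":0,"ty":0,"tz":0,"wx":0,"wy":0,"wz":0,"fingers":3},{"tx":0,"ty":0,"tz":0,"wx":0,"wy":0,"wz":0,"fingers":3}]' 20
```

```text
time: 8.75
ee_pos: [0.5746, 0.0657, 0.1355]
ee_rot: [[-0.424, 0.906, -0.0], [0.906, 0.424, -0.0], [0.0, -0.0, -1.0]]
contact_force: [0.2, -0.3, -1.5]
gripper_width: 0.107
grip_force: 26.5
```

```bash
python3 -m handwheel '[{"tx":0,"ty":0,"tz":0.05,"wx":0,"wy":0,"wz":0,"fingers":3},{"tx":0,"ty":0,"tz":0,"wx":0,"wy":0,"wz":0,"fingers":3}]' 20
```

```text
time: 8.92
ee_pos: [0.575, 0.0657, 0.1337]
ee_rot: [[-0.424, 0.906, 0.001], [0.906, 0.424, -0.0], [-0.0, 0.001, -1.0]]
contact_force: [1.2, 0.4, -0.5]
gripper_width: 0.107
grip_force: 26.5
```

```bash
python3 -m handwheel '[{"tx":0,"ty":0,"tz":0.05,"wx":0,"wy":0,"wz":0,"fingers":3},{"tx":0,"ty":0,"tz":0,"wx":0,"wy":0,"wz":0,"fingers":3}]' 20;  python3 -m handwheel '[{"tx":0,"ty":0,"tz":0.03,"wx":0,"wy":0,"wz":0,"fingers":3},{"tx":0,"ty":0,"tz":0,"wx":0,"wy":0,"wz":0,"fingers":3}]' 20
```

```text
time: 9.08
ee_pos: [0.5751, 0.0657, 0.1331]
ee_rot: [[-0.424, 0.905, 0.001], [0.905, 0.424, -0.0], [-0.001, 0.001, -1.0]]
contact_force: [-3.4, 1.0, 8.0]
gripper_width: 0.103
grip_force: 26.7
time: 9.25
ee_pos: [0.5752, 0.0657, 0.133]
ee_rot: [[-0.425, 0.905, 0.001], [0.905, 0.425, -0.0], [-0.001, 0.001, -1.0]]
contact_force: [-5.5, 0.6, 12.8]
gripper_width: 0.102
grip_force: 26.8
```

```bash
python3 -m handwheel '[{"tx":0,"ty":0,"tz":-0.05,"wx":0,"wy":0,"wz":0,"fingers":3},{"tx":0,"ty":0,"tz":0,"wx":0,"wy":0,"wz":0,"fingers":12},{"tx":0,"ty":0,"tz":0,"wx":0,"wy":0,"wz":0,"fingers":16},{"tx":0,"ty":0,"tz":0,"wx":0,"wy":0,"wz":0,"fingers":24},{"tx":0,"ty":0,"tz":0,"wx":0,"wy":0,"wz":0,"fingers":30},{"tx":0,"ty":0,"tz":0,"wx":0,"wy":0,"wz":0,"fingers":34},{"tx":0,"ty":0,"tz":0,"wx":0,"wy":0,"wz":0,"fingers":34},{"tx":0,"ty":0,"tz":0,"wx":0,"wy":0,"wz":0,"fingers":34},{"tx":0,"ty":0,"tz":-0.2,"wx":0,"wy":0,"wz":0,"fingers":34},{"tx":0,"ty":0,"tz":-0.4,"wx":0,"wy":0,"wz":0,"fingers":34},{"tx":0,"ty":0,"tz":-0.6,"wx":0,"wy":0,"wz":0,"fingers":34},{"tx":0,"ty":0,"tz":-0.6,"wx":0,"wy":0,"wz":0,"fingers":34},{"tx":0,"ty":0,"tz":-0.6,"wx":0,"wy":0,"wz":0,"fingers":34},{"tx":0,"ty":0,"tz":-0.6,"wx":0,"wy":0,"wz":0,"fingers":34},{"tx":0,"ty":0,"tz":0,"wx":0,"wy":0,"wz":0,"fingers":50},{"tx":0,"ty":0,"tz":0,"wx":0,"wy":0,"wz":0,"fingers":50}]' 20;python3 - <<'E'
from h import *
from bench import env
s=env.camera("scene");d=env.camera("side");w=env.camera("wrist")
cv2.imwrite("pics/v3.png",cv2.resize(np.hstack([s["color"][160:310,250:420],d["color"][160:310,220:390],w["color"][150:300,200:370]]),(800,235))[...,::-1])
n=np.array([np.cos(.438),np.sin(.438)]);l=np.array([-n[1],n[0]])
for k in(s,d,w):
    q=cloud(k).reshape(-1,3);q=q[np.isfinite(q[:,0])];a=np.c_[q[:,:2]@n,q[:,:2]@l,q[:,2]]
    for t,na,nb,la,lb,za,zb in(("handle",.39,.5,-.38,-.315,.13,.23),("saddle",.5,.6,-.25,-.13,.145,.17),("sad",.5,.6,-.25,-.13,.045,.16)):
        m=(a[:,0]>na)&(a[:,0]<nb)&(a[:,1]>la)&(a[:,1]<lb)&(a[:,2]>za)&(a[:,2]<zb)
        if m.sum()>10: print(t,m.sum(),np.round(np.percentile(a[m],[1,50,99],axis=0),4).tolist())
E
```

```text
time: 10.58
ee_pos: [0.5755, 0.0657, 0.2543]
ee_rot: [[-0.424, 0.905, 0.004], [0.905, 0.424, -0.0], [-0.002, 0.003, -1.0]]
contact_force: [0.2, 0.1, 0.0]
gripper_width: 0.468
grip_force: 0.0
handle 213 [[0.4376, -0.3754, 0.1772], [0.4425, -0.346, 0.1882], [0.4517, -0.3154, 0.1936]]
saddle 117 [[0.5385, -0.2046, 0.1452], [0.5427, -0.1865, 0.1557], [0.5509, -0.1657, 0.1629]]
sad 1035 [[0.5173, -0.2461, 0.0544], [0.537, -0.1871, 0.1195], [0.5685, -0.134, 0.1588]]
handle 205 [[0.4404, -0.3776, 0.1755], [0.4455, -0.3556, 0.1868], [0.4572, -0.3155, 0.1916]]
saddle 85 [[0.5427, -0.2084, 0.1454], [0.5456, -0.1928, 0.1544], [0.5538, -0.1673, 0.16]]
sad 663 [[0.521, -0.2435, 0.053], [0.5408, -0.1918, 0.1242], [0.5678, -0.1348, 0.159]]
saddle 616 [[0.5441, -0.2042, 0.147], [0.5489, -0.1829, 0.1611], [0.5537, -0.1656, 0.1629]]
sad 4277 [[0.5208, -0.2469, 0.0569], [0.549, -0.1801, 0.1302], [0.5781, -0.1321, 0.1593]]
```

View pics/v3.png

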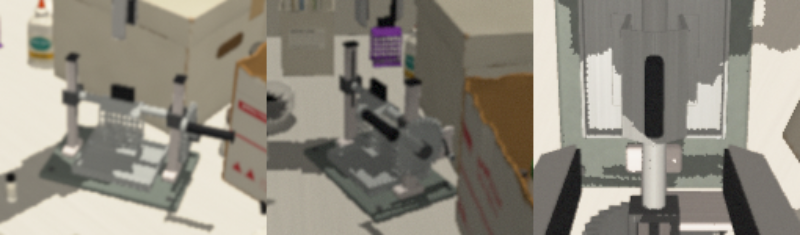

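The saddle hangs upright on the bar with its fin at n≈.549, and it's released. Next is the handle.

```bash
python3 -c "from h import go;go(.5509,-.1211,.163,.438)"
```

```text
t 10.73 p [0.5737 0.0658 0.2505] ang 0.438 F [-0.5  0.1 -0.8] w 50.0 grip 0.0 tilt [-0.003   0.0002]
units now-frame [-3.99 -2.49  2.19] wz 0.0
units after turn [-3.99 -2.5   2.19] q [-0.08  0.04  1.7  -0.    1.4  -0.52]
```

```bash
python3 -m handwheel '[{"tx":-0.3,"ty":-0.2,"tz":0,"wx":0,"wy":0,"wz":0,"fingers":50},{"tx":-0.7,"ty":-0.4,"tz":0,"wx":0,"wy":0,"wz":0,"fingers":50},{"tx":-0.8,"ty":-0.5,"tz":0,"wx":0,"wy":0,"wz":0,"fingers":50},{"tx":-0.8,"ty":-0.5,"tz":0,"wx":0,"wy":0,"wz":0,"fingers":50},{"tx":-0.8,"ty":-0.5,"tz":0,"wx":0,"wy":0,"wz":0,"fingers":50},{"tx":-0.4,"ty":-0.3,"tz":0,"wx":0,"wy":0,"wz":0,"fingers":50},{"tx":-0.2,"ty":-0.1,"tz":0,"wx":0,"wy":0,"wz":0,"fingers":50},{"tx":0,"ty":0,"tz":0,"wx":0,"wy":0,"wz":0,"fingers":50},{"tx":0,"ty":0,"tz":0,"wx":0,"wy":0,"wz":0,"fingers":50}]' 30;python3 - <<'E'
from h import *
from bench import env
go(.5509,-.1211,.163,.438)
w=env.camera("wrist")
cv2.imwrite("pics/v4.png",w["color"][...,::-1])
n=np.array([np.cos(.438),np.sin(.438)]);l=np.array([-n[1],n[0]])
p=np.array(env.sense()["ee_pos"])[:2];print("tcp n,l",p@n,p@l)
q=cloud(w).reshape(-1,3);a=np.c_[q[:,:2]@n,q[:,:2]@l,q[:,2]]
m=np.isfinite(a[:,0])&(a[:,0]>.4)&(a[:,0]<.5)&(a[:,1]>-.40)&(a[:,1]<-.313)&(a[:,2]>.15)&(a[:,2]<.22)
print(m.sum(),np.round(np.percentile(a[m],[1,50,99],axis=0),4).tolist())
E
```

```text
time: 11.48
ee_pos: [0.5517, -0.1209, 0.2513]
ee_rot: [[-0.424, 0.906, -0.001], [0.906, 0.424, 0.001], [0.002, -0.001, -1.0]]
contact_force: [0.2, 0.4, -0.9]
gripper_width: 0.532
grip_force: 0.0
t 11.48 p [ 0.5517 -0.1209  0.2513] ang 0.438 F [ 0.2  0.4 -0.9] w 50.0 grip 0.0 tilt [-0.0015  0.0012]
units now-frame [ 0.   -0.02  2.21] wz 0.0
units after turn [ 0.   -0.02  2.21] q [-0.42  0.01  1.73  0.    1.4  -0.85]
tcp n,l 0.4487006968673355 -0.34309901514029456
1741 [[0.4415, -0.3742, 0.1852], [0.4495, -0.3435, 0.1915], [0.4568, -0.3135, 0.1943]]
```

View pics/v4.png

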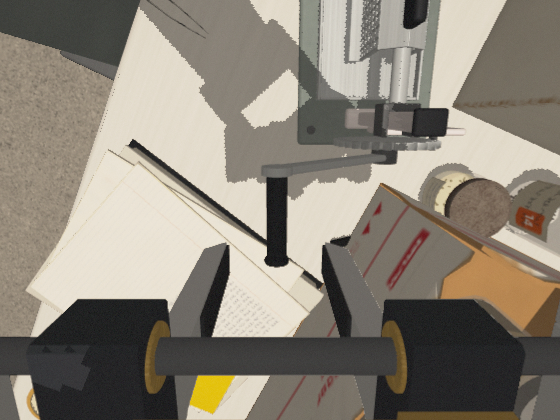

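The wrist view shows the black handle running from (276,175) to (276,262), centred between the fingers. I'll descend and grip it.

```bash
python3 -m handwheel '[{"tx":0,"ty":0,"tz":0.4,"wx":0,"wy":0,"wz":0,"fingers":50},{"tx":0,"ty":0,"tz":0.5,"wx":0,"wy":0,"wz":0,"fingers":50},{"tx":0,"ty":0,"tz":0.5,"wx":0,"wy":0,"wz":0,"fingers":50},{"tx":0,"ty":0,"tz":0.5,"wx":0,"wy":0,"wz":0,"fingers":50},{"tx":0,"ty":0,"tz":0.28,"wx":0,"wy":0,"wz":0,"fingers":50},{"tx":0,"ty":0,"tz":0,"wx":0,"wy":0,"wz":0,"fingers":30},{"tx":0,"ty":0,"tz":0,"wx":0,"wy":0,"wz":0,"fingers":20},{"tx":0,"ty":0,"tz":0,"wx":0,"wy":0,"wz":0,"fingers":10},{"tx":0,"ty":0,"tz":0,"wx":0,"wy":0,"wz":0,"fingers":8},{"tx":0,"ty":0,"tz":0,"wx":0,"wy":0,"wz":0,"fingers":8},{"tx":0,"ty":0,"tz":0,"wx":0,"wy":0,"wz":0,"fingers":8},{"tx":0,"ty":0,"tz":0,"wx":0,"wy":0,"wz":0,"fingers":8},{"tx":0,"ty":0,"tz":0,"wx":0,"wy":0,"wz":0,"fingers":8},{"tx":0,"ty":0,"tz":0,"wx":0,"wy":0,"wz":0,"fingers":8}]' 30; cat >> h.py <<'E'
def lev(n0=.5485,off=.019):
    from bench import env
    s=env.sense();p=np.array(s["ee_pos"]);n=p[0]*np.cos(.438)+p[1]*np.sin(.438);f=np.array(s["contact_force"])
    X=n-n0;Z=p[2]+off-.1;print("t",round(s["time"],2),"X,Z mm",round(X*1e3,1),round(Z*1e3,1),"r",round(np.hypot(X,Z)*1e3,1),"e",round(np.arctan2(Z,-X),3),"F",np.round(f,1),"tang",round(float((-np.sin(e:=np.arctan2(Z,-X)))*0+f[2]*np.cos(e)+(f[0]*.906+f[1]*.424)*np.sin(e)),1),"w",round(s["gripper_width"]*94,1),"grip",round(s["grip_force"],1))
E
python3 -c "from h import lev;lev()"
```

```text
time: 12.7
ee_pos: [0.5525, -0.1218, 0.1658]
ee_rot: [[-0.424, 0.906, 0.002], [0.906, 0.424, -0.001], [-0.001, 0.001, -1.0]]
contact_force: [1.1, -0.3, 2.9]
gripper_width: 0.146
grip_force: 30.0
t 12.7 X,Z mm -99.8 84.8 r 131.0 e 0.704 F [ 1.1 -0.3  2.9] tang 2.8 w 13.7 grip 30.0
```

```bash
L='from h import lev;lev()'
python3 -m handwheel '[{"tx":0,"ty":-0.08,"tz":0.1,"wx":0,"wy":0,"wz":0,"fingers":8},{"tx":0,"ty":0,"tz":0,"wx":0,"wy":0,"wz":0,"fingers":8}]' 30 >/dev/null; python3 -c "$L"
python3 -m handwheel '[{"tx":0,"ty":-0.08,"tz":0.105,"wx":0,"wy":0,"wz":0,"fingers":8},{"tx":0,"ty":0,"tz":0,"wx":0,"wy":0,"wz":0,"fingers":8}]' 30 >/dev/null; python3 -c "$L"
python3 -m handwheel '[{"tx":0,"ty":-0.07,"tz":0.11,"wx":0,"wy":0,"wz":0,"fingers":8},{"tx":0,"ty":0,"tz":0,"wx":0,"wy":0,"wz":0,"fingers":8}]' 30 >/dev/null; python3 -c "$L"
python3 -m handwheel '[{"tx":0,"ty":-0.07,"tz":0.11,"wx":0,"wy":0,"wz":0,"fingers":8},{"tx":0,"ty":0,"tz":0,"wx":0,"wy":0,"wz":0,"fingers":8}]' 30 >/dev/null; python3 -c "$L"
python3 -m handwheel '[{"tx":0,"ty":-0.065,"tz":0.11,"wx":0,"wy":0,"wz":0,"fingers":8},{"tx":0,"ty":0,"tz":0,"wx":0,"wy":0,"wz":0,"fingers":8}]' 30 >/dev/null; python3 -c "$L"
python3 -m handwheel '[{"tx":0,"ty":-0.06,"tz":0.115,"wx":0,"wy":0,"wz":0,"fingers":8},{"tx":0,"ty":0,"tz":0,"wx":0,"wy":0,"wz":0,"fingers":8}]' 30 >/dev/null; python3 -c "$L"
```

```text
t 12.87 X,Z mm -103.4 80.1 r 130.8 e 0.659 F [1.5 0.8 3. ] tang 3.4 w 14.0 grip 30.0
t 13.03 X,Z mm -106.6 75.6 r 130.7 e 0.617 F [3.7 0.2 1.2] tang 3.0 w 13.7 grip 30.0
t 13.2 X,Z mm -109.4 71.1 r 130.5 e 0.576 F [ 5.3 -0.6  1.7] tang 3.9 w 13.9 grip 30.0
t 13.37 X,Z mm -111.6 67.3 r 130.4 e 0.543 F [4.7 0.8 2. ] tang 4.1 w 14.0 grip 30.0
t 13.53 X,Z mm -113.9 63.2 r 130.3 e 0.507 F [6.4 2.  2.8] tang 5.7 w 13.8 grip 30.0
t 13.7 X,Z mm -116.5 58.0 r 130.2 e 0.462 F [ 7.2 -0.3 -1.2] tang 1.7 w 13.9 grip 30.0
```

First click felt: 5.7 N fell to 1.7 N at measured e≈.47. I'll continue, easing the radial load a little.

```bash
L='from h import lev;lev()'
python3 -m handwheel '[{"tx":0,"ty":-0.03,"tz":0.12,"wx":0,"wy":0,"wz":0,"fingers":8},{"tx":0,"ty":0,"tz":0,"wx":0,"wy":0,"wz":0,"fingers":8}]' 30 >/dev/null; python3 -c "$L"
python3 -m handwheel '[{"tx":0,"ty":-0.03,"tz":0.12,"wx":0,"wy":0,"wz":0,"fingers":8},{"tx":0,"ty":0,"tz":0,"wx":0,"wy":0,"wz":0,"fingers":8}]' 30 >/dev/null; python3 -c "$L"
python3 -m handwheel '[{"tx":0,"ty":-0.025,"tz":0.08,"wx":0,"wy":0,"wz":0,"fingers":8},{"tx":0,"ty":0,"tz":0,"wx":0,"wy":0,"wz":0,"fingers":8}]' 30 >/dev/null; python3 -c "$L"
python3 -m handwheel '[{"tx":0,"ty":-0.025,"tz":0.08,"wx":0,"wy":0,"wz":0,"fingers":8},{"tx":0,"ty":0,"tz":0,"wx":0,"wy":0,"wz":0,"fingers":8}]' 30 >/dev/null; python3 -c "$L"
python3 -m handwheel '[{"tx":0,"ty":-0.025,"tz":0.08,"wx":0,"wy":0,"wz":0,"fingers":8},{"tx":0,"ty":0,"tz":0,"wx":0,"wy":0,"wz":0,"fingers":8}]' 30 >/dev/null; python3 -c "$L"
```

```text
t 13.87 X,Z mm -118.9 52.4 r 129.9 e 0.415 F [ 4.6 -2.1  0.9] tang 2.1 w 14.2 grip 30.0
t 14.03 X,Z mm -120.8 47.6 r 129.8 e 0.375 F [ 1.6 -3.7  1. ] tang 0.9 w 14.0 grip 30.0
t 14.2 X,Z mm -121.8 44.9 r 129.8 e 0.353 F [-0.8 -4.3  3.2] tang 2.2 w 14.1 grip 30.0
t 14.37 X,Z mm -122.7 42.2 r 129.7 e 0.332 F [-1.  -3.6  6.6] tang 5.4 w 14.3 grip 30.0
t 14.53 X,Z mm -123.6 39.2 r 129.7 e 0.307 F [-1.8 -4.   6.5] tang 5.2 w 14.4 grip 30.0
```

```bash
L='from h import lev;lev()'
for i in 1; do
python3 -m handwheel '[{"tx":0,"ty":-0.025,"tz":0.06,"wx":0,"wy":0,"wz":0,"fingers":8},{"tx":0,"ty":0,"tz":0,"wx":0,"wy":0,"wz":0,"fingers":8}]' 30 >/dev/null; python3 -c "$L"
python3 -m handwheel '[{"tx":0,"ty":-0.02,"tz":0.06,"wx":0,"wy":0,"wz":0,"fingers":8},{"tx":0,"ty":0,"tz":0,"wx":0,"wy":0,"wz":0,"fingers":8}]' 30 >/dev/null; python3 -c "$L"
python3 -m handwheel '[{"tx":0,"ty":-0.02,"tz":0.06,"wx":0,"wy":0,"wz":0,"fingers":8},{"tx":0,"ty":0,"tz":0,"wx":0,"wy":0,"wz":0,"fingers":8}]' 30 >/dev/null; python3 -c "$L"
python3 -m handwheel '[{"tx":0,"ty":-0.02,"tz":0.06,"wx":0,"wy":0,"wz":0,"fingers":8},{"tx":0,"ty":0,"tz":0,"wx":0,"wy":0,"wz":0,"fingers":8}]' 30 >/dev/null; python3 -c "$L"
done
```

```text
t 14.7 X,Z mm -124.3 36.9 r 129.7 e 0.289 F [-1.5 -3.7  7.3] tang 6.1 w 14.3 grip 30.0
t 14.87 X,Z mm -125.0 34.6 r 129.7 e 0.27 F [-1.3 -3.5  6.8] tang 5.8 w 14.2 grip 30.0
t 15.03 X,Z mm -125.6 32.3 r 129.7 e 0.252 F [-1.6 -2.7  5. ] tang 4.2 w 14.3 grip 30.0
t 15.2 X,Z mm -126.1 30.1 r 129.6 e 0.234 F [-0.8 -0.7  8. ] tang 7.6 w 13.7 grip 30.0
```

```bash
L='from h import lev;lev()'
python3 -m handwheel '[{"tx":0,"ty":-0.015,"tz":0.06,"wx":0,"wy":0,"wz":0,"fingers":8},{"tx":0,"ty":0,"tz":0,"wx":0,"wy":0,"wz":0,"fingers":8}]' 30 >/dev/null; python3 -c "$L"
python3 -m handwheel '[{"tx":0,"ty":-0.015,"tz":0.06,"wx":0,"wy":0,"wz":0,"fingers":8},{"tx":0,"ty":0,"tz":0,"wx":0,"wy":0,"wz":0,"fingers":8}]' 30 >/dev/null; python3 -c "$L"
python3 -m handwheel '[{"tx":0,"ty":-0.015,"tz":0.06,"wx":0,"wy":0,"wz":0,"fingers":8},{"tx":0,"ty":0,"tz":0,"wx":0,"wy":0,"wz":0,"fingers":8}]' 30 >/dev/null; python3 -c "$L"
```

```text
t 15.37 X,Z mm -126.9 26.9 r 129.7 e 0.209 F [ 1.3 -2.7  2.9] tang 2.9 w 14.5 grip 30.0
t 15.53 X,Z mm -127.4 24.1 r 129.7 e 0.187 F [ 2.3 -4.3  1.7] tang 1.8 w 14.1 grip 30.0
t 15.7 X,Z mm -127.9 21.7 r 129.7 e 0.168 F [ 2.4 -4.3  2.1] tang 2.1 w 14.6 grip 30.0
```

Second click felt at e≈.22. I'll confirm it by the bar's rise, which should be 20 mm.

```bash
python3 - <<'E'
from h import *
from bench import env
n=np.array([np.cos(.438),np.sin(.438)]);l=np.array([-n[1],n[0]])
for nm in("scene","side"):
    q=cloud(env.camera(nm)).reshape(-1,3);q=q[np.isfinite(q[:,0])];a=np.c_[q[:,:2]@n,q[:,:2]@l,q[:,2]]
    m=(a[:,0]>.5)&(a[:,0]<.6)&(a[:,1]>-.22)&(a[:,1]<-.15)&(a[:,2]>.145)&(a[:,2]<.21)
    print(m.sum(),np.round(np.percentile(a[m],[1,50,99],axis=0),4).tolist())
E
L='from h import lev;lev()'
python3 -m handwheel '[{"tx":0,"ty":-0.02,"tz":0.12,"wx":0,"wy":0,"wz":0,"fingers":8},{"tx":0,"ty":0,"tz":0,"wx":0,"wy":0,"wz":0,"fingers":8}]' 30 >/dev/null; python3 -c "$L"
python3 -m handwheel '[{"tx":0,"ty":-0.01,"tz":0.06,"wx":0,"wy":0,"wz":0,"fingers":8},{"tx":0,"ty":0,"tz":0,"wx":0,"wy":0,"wz":0,"fingers":8}]' 30 >/dev/null; python3 -c "$L"
python3 -m handwheel '[{"tx":0,"ty":-0.01,"tz":0.06,"wx":0,"wy":0,"wz":0,"fingers":8},{"tx":0,"ty":0,"tz":0,"wx":0,"wy":0,"wz":0,"fingers":8}]' 30 >/dev/null; python3 -c "$L"
python3 -m handwheel '[{"tx":0,"ty":-0.01,"tz":0.06,"wx":0,"wy":0,"wz":0,"fingers":8},{"tx":0,"ty":0,"tz":0,"wx":0,"wy":0,"wz":0,"fingers":8}]' 30 >/dev/null; python3 -c "$L"
```

```text
428 [[0.5262, -0.2172, 0.1457], [0.5411, -0.1863, 0.1581], [0.5514, -0.1531, 0.1852]]
14 [[0.5451, -0.2086, 0.1575], [0.5486, -0.2058, 0.1645], [0.5527, -0.1975, 0.1834]]
t 15.97 X,Z mm -128.7 16.7 r 129.8 e 0.129 F [ 3.  -4.9  1.8] tang 1.9 w 14.1 grip 30.0
t 16.13 X,Z mm -128.9 14.8 r 129.8 e 0.114 F [ 2.8 -3.   3.2] tang 3.3 w 14.2 grip 30.0
t 16.3 X,Z mm -129.2 12.7 r 129.8 e 0.098 F [ 1.8 -4.5  5.5] tang 5.4 w 14.5 grip 30.0
t 16.47 X,Z mm -129.4 10.5 r 129.8 e 0.081 F [ 2.2 -3.   5.7] tang 5.7 w 14.1 grip 30.0
```

The fin top has risen from .163 to .185, so that's two clicks. Now the third slope, in fine steps.

```bash
L='from h import lev;lev()'
python3 -m handwheel '[{"tx":0,"ty":-0.005,"tz":0.06,"wx":0,"wy":0,"wz":0,"fingers":8},{"tx":0,"ty":0,"tz":0,"wx":0,"wy":0,"wz":0,"fingers":8}]' 30 >/dev/null; python3 -c "$L"
python3 -m handwheel '[{"tx":0,"ty":0,"tz":0.06,"wx":0,"wy":0,"wz":0,"fingers":8},{"tx":0,"ty":0,"tz":0,"wx":0,"wy":0,"wz":0,"fingers":8}]' 30 >/dev/null; python3 -c "$L"
python3 -m handwheel '[{"tx":0,"ty":0,"tz":0.06,"wx":0,"wy":0,"wz":0,"fingers":8},{"tx":0,"ty":0,"tz":0,"wx":0,"wy":0,"wz":0,"fingers":8}]' 30 >/dev/null; python3 -c "$L"
```

```text
t 16.63 X,Z mm -129.6 8.2 r 129.8 e 0.063 F [ 1.8 -2.7  6.7] tang 6.7 w 13.9 grip 30.0
t 16.8 X,Z mm -129.8 5.8 r 129.9 e 0.045 F [-0.3 -3.   7.7] tang 7.7 w 14.1 grip 30.0
t 16.97 X,Z mm -129.9 3.5 r 130.0 e 0.027 F [-0.  -3.4  7.9] tang 7.9 w 14.3 grip 30.0
```

```bash
L='from h import lev;lev()'
python3 -m handwheel '[{"tx":0,"ty":0,"tz":0.05,"wx":0,"wy":0,"wz":0,"fingers":8},{"tx":0,"ty":0,"tz":0,"wx":0,"wy":0,"wz":0,"fingers":8}]' 30 >/dev/null; python3 -c "$L"
```

```text
t 17.13 X,Z mm -130.0 1.3 r 130.0 e 0.01 F [ 0.1 -3.3  5.4] tang 5.4 w 14.1 grip 30.0
```

```bash
L='from h import lev;lev()'
python3 -m handwheel '[{"tx":0,"ty":0,"tz":0,"wx":0,"wy":0,"wz":0,"fingers":8},{"tx":0,"ty":0,"tz":0,"wx":0,"wy":0,"wz":0,"fingers":8}]' 30 >/dev/null; python3 -c "$L"
python3 -m handwheel '[{"tx":0,"ty":0,"tz":0.04,"wx":0,"wy":0,"wz":0,"fingers":8},{"tx":0,"ty":0,"tz":0,"wx":0,"wy":0,"wz":0,"fingers":8}]' 30 >/dev/null; python3 -c "$L"
```

```text
t 17.3 X,Z mm -130.0 1.1 r 130.0 e 0.009 F [ 0.7 -4.3  5.1] tang 5.1 w 13.7 grip 30.0
t 17.47 X,Z mm -130.1 -0.4 r 130.1 e -0.003 F [ 0.4 -3.8  6.6] tang 6.6 w 14.3 grip 30.0
```

```bash
L='from h import lev;lev()'
python3 -m handwheel '[{"tx":0,"ty":0,"tz":0.04,"wx":0,"wy":0,"wz":0,"fingers":8},{"tx":0,"ty":0,"tz":0,"wx":0,"wy":0,"wz":0,"fingers":8}]' 30 >/dev/null; python3 -c "$L"
```

```text
t 17.63 X,Z mm -130.1 -2.5 r 130.1 e -0.019 F [ 1.4 -4.7  2.3] tang 2.3 w 13.8 grip 30.0
```

```bash
L='from h import lev;lev()'
python3 -m handwheel '[{"tx":0,"ty":0,"tz":0.02,"wx":0,"wy":0,"wz":0,"fingers":8},{"tx":0,"ty":0,"tz":0,"wx":0,"wy":0,"wz":0,"fingers":8}]' 30 >/dev/null; python3 -c "$L"
```

```text
t 17.8 X,Z mm -130.1 -3.5 r 130.1 e -0.027 F [ 1.9 -4.8  2.3] tang 2.3 w 14.2 grip 30.0
```

```bash
L='from h import lev;lev()'
python3 -m handwheel '[{"tx":0,"ty":0,"tz":0.02,"wx":0,"wy":0,"wz":0,"fingers":8},{"tx":0,"ty":0,"tz":0,"wx":0,"wy":0,"wz":0,"fingers":8},{"tx":0,"ty":0,"tz":0,"wx":0,"wy":0,"wz":0,"fingers":8},{"tx":0,"ty":0,"tz":0,"wx":0,"wy":0,"wz":0,"fingers":8},{"tx":0,"ty":0,"tz":0,"wx":0,"wy":0,"wz":0,"fingers":8},{"tx":0,"ty":0,"tz":0,"wx":0,"wy":0,"wz":0,"fingers":8}]' 30 >/dev/null; python3 -c "$L"
python3 - <<'E'
from h import *
from bench import env
n=np.array([np.cos(.438),np.sin(.438)]);l=np.array([-n[1],n[0]])
for nm in("scene","side"):
    c=env.camera(nm);q=cloud(c).reshape(-1,3);q=q[np.isfinite(q[:,0])];a=np.c_[q[:,:2]@n,q[:,:2]@l,q[:,2]]
    m=(a[:,0]>.5)&(a[:,0]<.6)&(a[:,1]>-.22)&(a[:,1]<-.15)&(a[:,2]>.145)&(a[:,2]<.22)
    print(m.sum(),np.round(np.percentile(a[m],[1,50,99],axis=0),4).tolist())
    if nm=="scene": cv2.imwrite("pics/v5.png",cv2.resize(c["color"][130:310,190:430],(800,600))[...,::-1])
E
```

```text
t 18.3 X,Z mm -130.1 -4.1 r 130.1 e -0.032 F [ 2.5 -5.   3.1] tang 3.1 w 14.1 grip 30.0
466 [[0.526, -0.2178, 0.1483], [0.5406, -0.1858, 0.1656], [0.5497, -0.1529, 0.194]]
25 [[0.5357, -0.2197, 0.1561], [0.5433, -0.2139, 0.1628], [0.5524, -0.2057, 0.1723]]
```

View pics/v5.png

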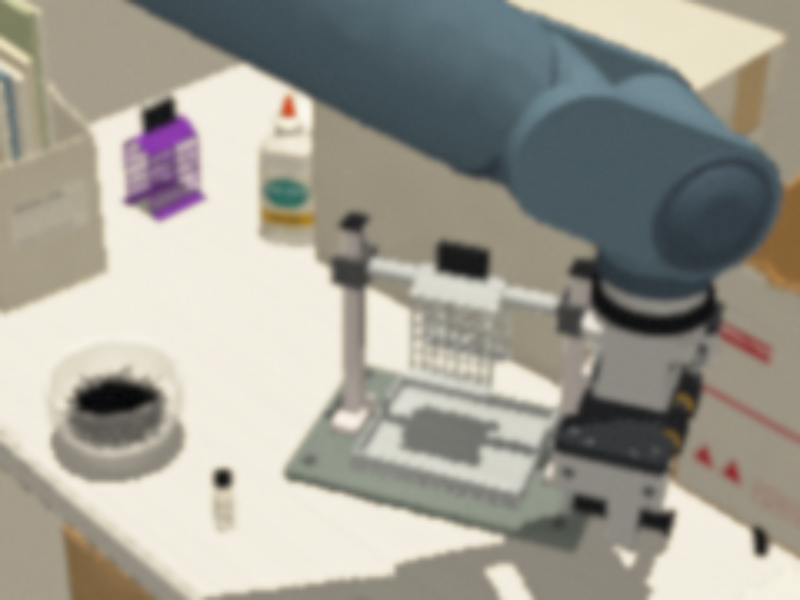

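The picture shows the saddle astride the raised bar at (460,300). The bowl, vial and glue bottle are undisturbed, and the gripper is on the handle at (620,490). The fin top has risen about 30 mm, which makes three clicks, so I'll hand in.

```bash
python3 -c "
from bench import env;print(env.finish_job())"
```

```text
the job is handed in; nothing more can be done
None
```

I hung the saddle on the crossbar and released it, then pushed the lever down three clicks by feel (the bar rose about 30 mm); the gripper still holds the handle just past the third click, the bystanders are undisturbed, and the job was handed in at about 18 s.

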